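# Lock the child-safe cap onto the vitamin jar

### The arm

A 6-joint arm with a two-finger parallel gripper is mounted at the origin on the work surface. World frame = base frame: x ahead of the robot, y to its left, z up, the work surface at z = 0. Lengths are in m, angles in rad, forces in N, time in s.
With the tool pointing down it reaches from about 0.275 to 0.825 m from the base axis. Payload 4.9 kg.
Tool frame: the origin (TCP) lies midway between the tips of the shut fingers; the grasp point (between the pads) lies 19 mm behind it (bot.grip_depth is the distance from the TCP to the grasp point, in m); y points along the fingers, x is the direction in which the jaws open and shut, and the axes are right-handed (so a half turn about y gives the same grasp; the last joint's range is limited). The gripper opens to 85 mm and grips with 20 to 120 N. Pads are 22 mm wide; open, the fingers measure 114 mm over their backs; the gripper's body (76 mm by 85 mm) begins 54 mm behind the grasp point. The pads swing forward as they close: fully open they stand 13 mm farther back than shut.
Start: joints at [-1.337, 0.326, -0.193, 1.052, 0, 1.437], TCP at [0.198, -0.513, 0.231] pointing down, gripper open.
Joint ranges: [-2.65, 2.65], [-0.97, 1.79], [-1.3, 1.35], [-1.93, 2.1], [-1.47, 1.37], [-3.14, 3.14]. Speed limits (rad/s): [2.57, 2.57, 3.14, 3.14, 3.14, 3.14].

### API

Orientations are given as a unit quaternion [w, x, y, z].
In Python, from cell import bot gives the robot as it stands. Calls block until the motion is done:
- bot.move_pose(position, orientation): joint-space move of the TCP to a pose.
- bot.move_linear(position, speed=0.15, rotation=None, until_force=None): straight line of the TCP; rotation=None keeps the orientation; speed is the mean speed in m/s. With until_force (N) it stops when the force on the tool has changed by that much, and returns True; else False.
- bot.goto_joints(angles): joint-space move.
- bot.set_gripper(opening, grasp_force=None): opening from 0.0 (shut) to 1.0 (fully open); grasp_force is the grip in N (None keeps the last); returns when the fingers have stopped.
- bot.wait(seconds).
- bot.solve_ik(position, orientation): joint angles nearest the present ones, or None.
- bot.camera(name): name is "scene" or "top" or "wrist"; returns the picture (400x640x3 uint8, red, green, blue); there is no depth.
- bot.calibration(name): a dict with "mtx" (3x3 intrinsics, pixels), "extrinsics" (4x4, takes a point from world to camera coordinates); the wrist camera has in their place "hand_eye" (4x4, takes a point from camera to tool coordinates, whose origin is the TCP and whose axes are the tool frame's). Camera axes: x right, y down, z forward; pixel columns grow to the right and rows downward; lengths in m; the calibration is good to about 2 mm. A picture is of the moment at which its call begins: read the wrist's pose just before it. calibration takes no time and is no camera call.
A pose or a line that the arm cannot do raises bot.PlanningError and nothing moves.
- bot.close_job(): hands the job in, once; it reports no verdict.
Trained networks look in the newest picture that a camera, given by its name, has taken for a name from the list of things; names that differ only in an ending like _2 or _b are one class to them, and where a whole thing is asked for, a point or a joint stands for the part that bears it (a point fixed in the world has none). Each returns a list of dicts, best first, with "confidence" (0 to 1); they miss things now and then, are a little off and sometimes report something else, mostly with a low value. They report only what shows in the picture. A call takes as long as a camera call. They do not tell look-alikes from the thing itself.
- bot.search_frame(camera, thing): "bbox" ([left, top, width, height] in pixels, round what is visible of it).
Readings, each from a call of its own:
- bot.read_clock(): time.
- bot.read_joint_positions(): joint angles.
- bot.read_joint_vel(): joint speeds.
- bot.read_joint_efforts(): joint torques, N m.
- bot.read_position(): TCP position.
- bot.read_tool_rot(): TCP orientation.
- bot.read_ft_force(): force on the tool from outside, world axes, zero at the start.
- bot.read_moment(): the same for the moment, N m.
- bot.read_gripper_width(): opening from 0.0 (shut) to 1.0 (fully open).
Only numpy, scipy, OpenCV 4.12 (cv2) and the standard library are available. Lean on these libraries where they do the work, as an engineer would, in place of code of your own. Each camera call takes 0.05 s, during which the arm holds its last target. There are 200 camera calls.

### The job

The vitamin jar in the slanting rack has been left open, and there are children about. Put the loose child-safe cap back on its neck, press it down and twist it clockwise until its lugs have caught and it springs back up locked, then let go. The jar stays in its pocket; do not shift the shut jars, the tea caddy or the cups and saucers.

Things in the scene. Friction and masses are not known exactly. Their poses are not given: they have to be found in the camera images.
- cap: Loose push-and-turn cap, white plastic, about 42 g, lying right way up on the table: round ribbed shell 63 mm across, 25 mm tall, open below (bore 55 mm), with a grip bar on its roof. Origin: centre of the open underside; z up through the roof, x along the bar; half a turn about z makes no difference. A sprung liner disc, flat and grey, is under the roof.
- cap_bar (a point): Middle of the cap's grip bar, on the cap's axis 35 mm above its origin. The bar is 46 mm long (cap's x), 12 mm wide, 20 mm tall: from the roof, 25 mm up, to 45 mm up.
- cap_lug (a point): Inner, lower end of one of the cap's two inner lugs, 19.5 mm from the axis on the +x side (the other on -x): they stand inward at the foot of the shell, below the ends of the bar, each 9 mm wide and 4 mm tall (0 to 4 mm up).
- jar: The open jar, the only one in the rack without a cap, in any of the three pockets: white plastic, square 64 mm body, round neck. Loose, about 0.3 kg, 1.5 mm of play all round; the square pocket keeps it from turning. Origin: centre of the underside; z: its axis, out of the mouth, leaning 30 degrees from vertical to the rack's front; y: along the row of jars; x: to the rack's back.
- jar_mouth (a point): Centre of the open jar's rim, on its axis 105 mm from its origin. Neck 34 mm in diameter from the shoulder (84 mm up), its last 4 mm tapering to 28 mm. A cap set on loosely rests by its sprung liner on this rim, its origin 95.5 mm up the jar's axis; the liner gives 1.5 N per mm, 8.5 mm at most.
- jar_ledge (a point): Outer upper edge of one of two ledges on the neck, at the jar's +y (the other at -y): each spans 70 degrees, 23.5 mm out from the axis, 97 to 101 mm up. Below each hang a 3 mm ridge at its anticlockwise end (seen onto the mouth) and a deep stop at its clockwise end. The cap goes on with its bar 50 to 125 degrees (best 70) anticlockwise of the jar's y, lugs beside the ledges.
- rack: Wooden rack, fixed: 233 mm wide (y), three square pockets 75 mm apart along y, leaning 30 degrees so that the jars' mouths point up and to its front (-x, roughly to the robot). Back board's top about 108 mm above the table. Origin: on the table below the middle pocket's floor, which is 37 mm up.
- lock_point (a point): On the open jar's axis, 93 mm from its origin: where the cap's origin is once locked. To lock, press the resting cap 6 to 8 mm down (9 to 13 N), turn it clockwise, still pressed, till its bar lies along the jar's y (play 8 degrees either way), and let it spring up: the lugs then bear on the ledges' undersides. Not pressed, the ledges and ridges stop the turn.
- jar_a: A shut jar in another pocket, same size as the open one, with its own cap on (to be left alone): origin and axes as for the jar; its cap's bar ends 136 mm from the origin, along y.
- jar_b: A shut jar in the third pocket, lower (body 64 mm tall, bar ends at 122 mm), to be left alone; origin and axes as for the jar.
- tea_caddy: Closed square tin tea caddy, 83 mm wide, 124 mm tall with its lid knob; origin: centre of its underside. It stands on one side of the rack, the loose cap on the other.
- saucer1: White saucer, 144 mm across and 16 mm tall, right of the rack and beyond; origin: centre of its underside.
- cup1: White cup with a handle, 76 mm across, 58 mm tall, on saucer1; origin: centre of its underside.
- saucer2: White saucer, as the first, at the far right, nearer the robot.
- cup2: White cup on saucer2, as the first.
Mind the look-alikes: they are no part of the job. What is shaped like the cap but green, orange or red is not meant.

How it is judged:
By the outcome, as a careful person would: the job done as asked, in the order asked, and still so for the second after the job is handed in, with the robot touching nothing.
It also fails if it takes over 50 s, if anything falls off the work surface, if the arm or the gripper's body presses on something with over 40 N, if the wrist force passes 120 N, or if a joint passes its speed limit or range.

## Working session

There is one attempt and no reset: what is moved stays moved. The work goes in short steps, each a Python script; the robot and the scene stay as the last script left them, time stands still between calls to the robot, and variables do not carry over. Pictures are saved under pics/ and viewed, about 8 in all and at most 12, crops included, and the job is handed in when it is done.

```bash
ls; mkdir -p pics; python3 - <<'E'
from cell import bot
import cv2,numpy as np
for c in("scene","top"):
    im=bot.camera(c); cv2.imwrite(f"pics/{c}1.png",im[:,:,::-1])
    print(c,bot.calibration(c))
    for t in("cap","jar","rack","jar_a","tea_caddy","cap_bar","jar_mouth"):
        print(t,[(np.round(d["bbox"]).tolist(),round(d["confidence"],2)) for d in bot.search_frame(c,t)][:4])
print(bot.calibration("wrist"),bot.read_clock(),bot.read_tool_rot())
E
```

```text
pics
scene {'mtx': array([[379.0165296 ,   0.        , 317.87628722],
       [  0.        , 379.0165296 , 194.32545758],
       [  0.        ,   0.        ,   1.        ]]), 'extrinsics': array([[-0.74452747,  0.66730373,  0.01961053,  0.46419362],
       [ 0.35963777,  0.42565884, -0.83034645, -0.07664645],
       [-0.56244068, -0.61116305, -0.55690233,  1.42402857],
       [ 0.        ,  0.        ,  0.        ,  1.        ]])}
cap [([329.0, 182.0, 19.0, 18.0], 0.83), ([281.0, 171.0, 18.0, 22.0], 0.63), ([313.0, 172.0, 17.0, 14.0], 0.55), ([297.0, 190.0, 14.0, 16.0], 0.43)]
jar [([300.0, 188.0, 34.0, 32.0], 0.75), ([311.0, 211.0, 29.0, 24.0], 0.73), ([325.0, 219.0, 37.0, 41.0], 0.65)]
rack [([278.0, 209.0, 83.0, 86.0], 0.81)]
jar_a [([300.0, 188.0, 34.0, 32.0], 0.75), ([311.0, 211.0, 29.0, 24.0], 0.73), ([325.0, 219.0, 37.0, 41.0], 0.65)]
tea_caddy []
cap_bar [([280.0, 173.0, 22.0, 20.0], 0.73), ([298.0, 191.0, 11.0, 13.0], 0.7), ([315.0, 169.0, 19.0, 19.0], 0.66), ([210.0, 190.0, 46.0, 25.0], 0.26)]
jar_mouth [([312.0, 211.0, 30.0, 29.0], 0.93)]
top {'mtx': array([[393.5200961 ,  
[... 927 characters left out ...]
0], 0.85), ([376.0, 208.0, 24.0, 20.0], 0.83), ([365.0, 246.0, 26.0, 20.0], 0.73)]
jar_mouth [([270.0, 153.0, 22.0, 29.0], 0.74)]
{'mtx': array([[351.90845282,   0.        , 324.92464115],
       [  0.        , 351.90845282, 203.06233244],
       [  0.        ,   0.        ,   1.        ]]), 'hand_eye': array([[ 9.99999187e-01, -2.62754936e-04,  1.24760693e-03,
         8.24820308e-05],
       [-1.26941044e-03, -2.96515933e-01,  9.55027063e-01,
        -1.43300817e-01],
       [ 1.18997259e-04, -9.55027870e-01, -2.96516025e-01,
         7.55468692e-02],
       [ 0.00000000e+00,  0.00000000e+00,  0.00000000e+00,
         1.00000000e+00]])} 0.8 [ 0.58301128 -0.58300837  0.40012484 -0.40012398]
```

```bash
python3 - <<'E'
import cv2,numpy as np
a=cv2.imread("pics/top1.png")[120:280,160:420]; a=cv2.resize(a,None,fx=3,fy=3,interpolation=cv2.INTER_CUBIC)
cv2.imwrite("pics/m1.png",a)
E
```

```text
(no output)
```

View pics/m1.png

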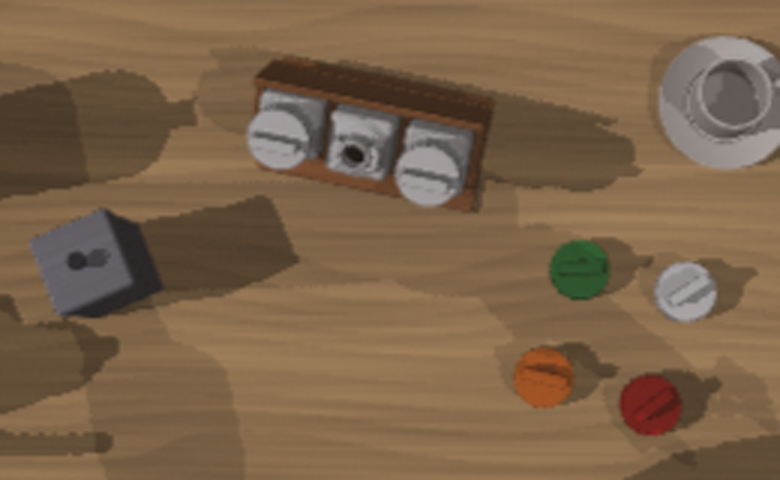

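```bash
cat > h.py <<'E'
from cell import bot
import cv2,numpy as np
from scipy.spatial.transform import Rotation as R
def quat(m): return R.from_matrix(m).as_quat()[[3,0,1,2]]
def mat(q): return R.from_quat(np.asarray(q)[[1,2,3,0]]).as_matrix()
def ray(K,E,px):
    d=E[:3,:3].T@np.linalg.solve(K,[px[0],px[1],1]); return -E[:3,:3].T@E[:3,3],d
def onplane(K,E,px,z):
    o,d=ray(K,E,px); return o+d*(z-o[2])/d[2]
def tool(a,x):  # a approach dir (tool y), x approx jaw dir
    a=np.array(a)/np.linalg.norm(a); x=np.array(x,float); x-=a*(a@x); x/=np.linalg.norm(x)
    return np.column_stack([x,a,np.cross(x,a)])
def wext():  # world->cam for wrist now
    T=np.eye(4);T[:3,:3]=mat(bot.read_tool_rot());T[:3,3]=bot.read_position()
    return np.linalg.inv(T@bot.calibration("wrist")["hand_eye"])
def proj(K,E,P):
    p=(E[:3,:3]@np.atleast_2d(P).T).T+E[:3,3]; q=p@K.T; return q[:,:2]/q[:,2:]
E
python3 - <<'E'
from h import *
c=bot.calibration("top");K,E=c["mtx"],c["extrinsics"]
cap=onplane(K,E,(388.5,217.3),.035); mo=onplane(K,E,(278.3,171),.128)
la=onplane(K,E,(160+280/3,120+138/3),.14);lb=onplane(K,E,(160+430/3,120+177/3),.14)
print("cap",cap,"mouth",mo,"row ang",np.degrees(np.arctan2(*(la-lb)[1::-1])),la,lb)
j0=np.array(bot.read_joint_positions())
for s in(0,180):
    a=np.radians(34+s); print(s,bot.solve_ik(cap*[1,1,0]+[0,0,.13],quat(tool([0,0,-1],[np.cos(a),np.sin(a),0]))))
ra=np.radians(76-90); xr=np.array([np.cos(ra),np.sin(ra),0]); yr=np.array([-xr[1],xr[0],0]); zj=-.5*xr+np.cos(np.pi/6)*np.array([0,0,1]); xj=np.cross(yr,zj)
for s in(0,180):
  for b in(70,0):
    t=np.radians(b+s); bar=np.cos(t)*yr-np.sin(t)*xj   # ccw about zj from y
    for d in (.02,.1): print(s,b,d,bot.solve_ik(mo+zj*d,quat(tool(-zj,np.cross(zj,bar)))))
E
```

```text
cap [ 0.48411467 -0.29486073  0.035     ] mouth [0.60852416 0.03607824 0.128     ] row ang 75.88743458303324 [0.62017503 0.10634889 0.14      ] [ 0.58408046 -0.03721637  0.14      ]
0 [-0.67727327  0.44268043 -0.2935817   0.8345342   0.          0.30011111]
180 [-0.67727327  0.44268043 -0.2935817   0.8345342   0.         -2.84148154]
0 70 0.02 [ 0.0035894   0.22593366 -0.75686143  0.07774471 -0.12301155 -2.57671193]
0 70 0.1 [ 0.02730151  0.05604595 -0.73904233  0.26813334 -0.13456524 -2.55583195]
0 0 0.02 [ 0.0035894   0.22593366 -0.75686143  0.07774471 -0.12301155 -1.35498145]
0 0 0.1 [ 0.02730151  0.05604595 -0.73904233  0.26813334 -0.13456524 -1.33410147]
180 70 0.02 [ 0.0035894   0.22593366 -0.75686143  0.07774471 -0.12301155  0.56488073]
180 70 0.1 [ 0.02730151  0.05604595 -0.73904233  0.26813334 -0.13456524  0.5857607 ]
180 0 0.02 [ 0.0035894   0.22593366 -0.75686143  0.07774471 -0.12301155  1.7866112 ]
180 0 0.1 [ 0.02730151  0.05604595 -0.73904233  0.26813334 -0.13456524  1.80749118]
```

```bash
python3 - <<'E'
from h import *
a=np.radians(34)
bot.move_pose([.484,-.295,.135],quat(tool([0,0,-1],[np.cos(a),np.sin(a),0])))
np.save("Ecap.npy",wext()); im=bot.camera("wrist"); cv2.imwrite("pics/wcap.png",im[:,:,::-1])
mo=np.array([.6085,.0361,.128])
ra=np.radians(-14); xr=np.array([np.cos(ra),np.sin(ra),0]); yr=np.array([-xr[1],xr[0],0]); zj=-.5*xr+np.cos(np.pi/6)*np.array([0,0,1]); xj=np.cross(yr,zj)
t=np.radians(250); bar=np.cos(t)*yr-np.sin(t)*xj
bot.move_linear([.5,-.25,.28])
bot.move_pose(mo+zj*.11,quat(tool(-zj,np.cross(zj,bar))))
np.save("Ejar.npy",wext()); im2=bot.camera("wrist"); cv2.imwrite("pics/wjar.png",im2[:,:,::-1])
print(bot.search_frame("wrist","jar_mouth")[:2],bot.search_frame("wrist","jar_ledge")[:3],bot.read_clock(),bot.read_position(),mo+zj*.11)
cv2.imwrite("pics/m2.png",np.vstack([im,im2])[:,:,::-1][:, :][::1] if 0 else cv2.resize(np.hstack([im,im2]),None,fx=.625,fy=.625,interpolation=cv2.INTER_AREA)[:,:,::-1])
E
```

```text
[{'bbox': [278.4, 128.6, 97.1, 99.0], 'confidence': 0.65}] [{'bbox': [279.8, 129.8, 95.4, 97.5], 'confidence': 0.59}, {'bbox': [2.0, 201.6, 1.5, 18.6], 'confidence': 0.58}] 4.7417 [0.55607008 0.04823373 0.22363093] [0.55513374 0.0494057  0.22326279]
```

View pics/wcap.png

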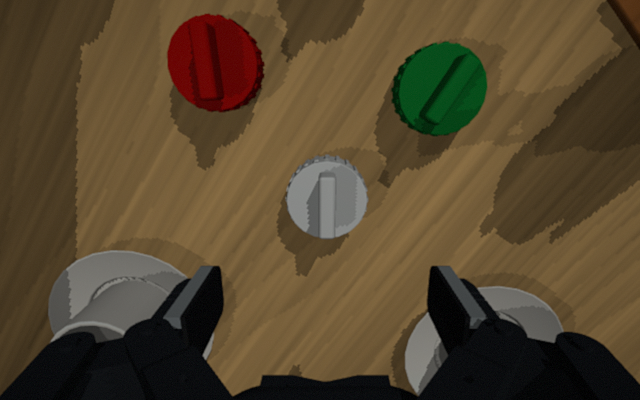

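View pics/wjar.png

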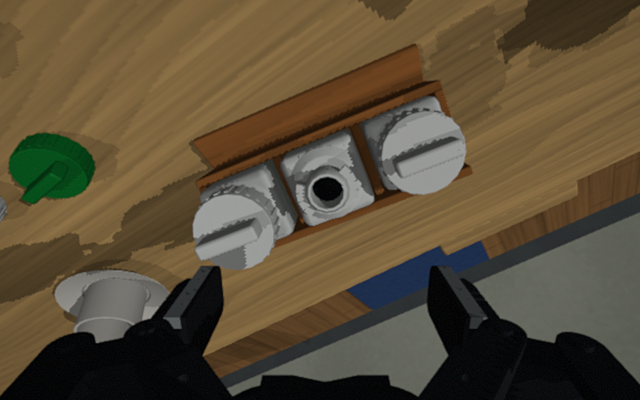

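```bash
python3 - <<'E'
from h import *
a=cv2.imread("pics/wjar.png")[30:280,180:480]; b=cv2.imread("pics/wcap.png")[145:250,280:375]
A=cv2.resize(a,None,fx=2.4,fy=2.4,interpolation=cv2.INTER_CUBIC)
cv2.imwrite("pics/m3.png",A)
B=cv2.resize(b,None,fx=5,fy=5,interpolation=cv2.INTER_CUBIC);cv2.imwrite("pics/m4.png",B)
# cap mask
im=cv2.imread("pics/wcap.png"); hsv=cv2.cvtColor(im,cv2.COLOR_BGR2HSV)
m=((hsv[...,1]<40)&(hsv[...,2]>90)).astype(np.uint8)
n,l,s,c=cv2.connectedComponentsWithStats(m)
i=l[210,310] or l[197,328]; print(s[i],c[i])
# dark hole
im=cv2.imread("pics/wjar.png"); m=(im.max(2)<40).astype(np.uint8); n,l,s,c=cv2.connectedComponentsWithStats(m); i=l[188,327];print(s[i],c[i])
E
```

```text
[ 286  155   82   84 5124] [326.66608119 197.12002342]
[313 177  29  24 522] [327.06704981 188.81800766]
```

View pics/m3.png

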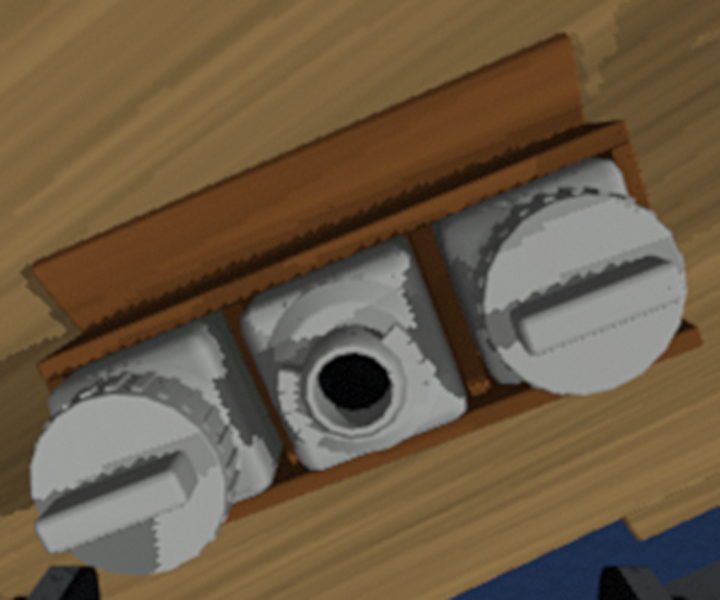

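View pics/m4.png

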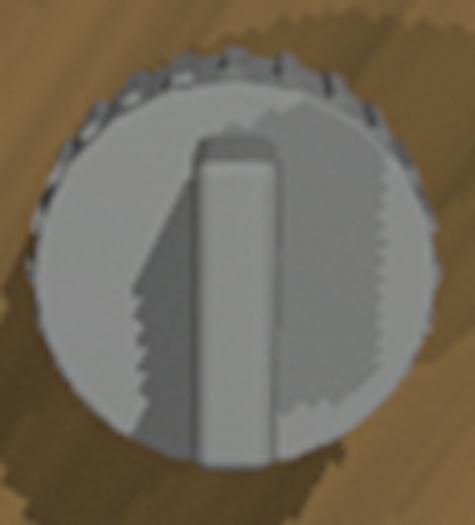

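```bash
cat > geo.py <<'E'
from h import *
from scipy.optimize import least_squares
K=bot.calibration("wrist")["mtx"];Ec=np.load("Ecap.npy");Ej=np.load("Ejar.npy")
def jaxes(ps):
    xr=np.array([np.cos(ps),np.sin(ps),0]); yr=np.array([-xr[1],xr[0],0]); zj=-.5*xr+np.cos(np.pi/6)*np.array([0,0,1]); return np.cross(yr,zj),yr,zj
E
python3 - <<'E'
from geo import *
s=-1 # jar_a side decided below
roof=onplane(K,Ec,(327.2,200),.025); bar=onplane(K,Ec,(327.2,207.6),.045)
b1=onplane(K,Ec,(280+47.2,145+32),.045);b2=onplane(K,Ec,(280+47.2,145+93.3),.045)
print("cap roof",roof,"bar",bar,"ang",np.degrees(np.arctan2(*(b1-b2)[1::-1])),np.linalg.norm(b1-b2))
r=onplane(K,Ec,(280+6.4,200),.025)-onplane(K,Ec,(280+88,200),.025);print("dia",np.linalg.norm(r))
obs=np.array([[328,190],[423.75,152.1],[234,231.7]])
for s in(1,-1):
    def f(p,full=False):
        x,y,z=jaxes(p[3]); m=p[:3]
        P=np.array([m,m+s*.075*y+.011*z,m-s*.075*y-.003*z])
        e=(proj(K,Ej,P)-obs).ravel()
        return e if full else np.r_[e,(p[2]-.128)/.002]
    q=least_squares(f,[.6085,.036,.128,-.24]); print(s,q.x,np.degrees(q.x[3]),q.cost,np.round(f(q.x,1),1))
    if q.cost<50: np.save("jar.npy",q.x)
np.save("cap.npy",np.r_[(roof[:2]+bar[:2])/2,np.arctan2(*(b1-b2)[1::-1])])
E
```

```text
cap roof [ 0.48561775 -0.29595597  0.025     ] bar [ 0.48521522 -0.29558503  0.045     ] ang 124.02606120816246 0.04508374585578672
dia 0.06144795901261491
1 [ 0.6008588   0.0388409   0.13046591 -0.13838743] -7.9290157924536135 19.21429085981459 [-4.2  2.1  1.5 -0.2  2.6 -2.3]
-1 [ 0.59797415  0.03922492  0.1306811  -3.18810015] -182.66468335099714 28.19243900267321 [-5.8 -0.1  2.3  1.1  3.5 -1.5]
```

```bash
python3 - <<'E'
from geo import *
obs=np.array([[328,190],[423.75,152.1],[234,231.7]])
for ha,hb in((.011,-.003),(-.003,.011)):
    def f(p,full=False):
        x,y,z=jaxes(p[3]); m=p[:3]
        P=np.array([m,m+.075*y+ha*z,m-.075*y+hb*z])
        e=(proj(K,Ej,P)-obs).ravel()
        return e if full else np.r_[e,(p[2]-.128)/.002]
    q=least_squares(f,[.6085,.036,.128,-.24]); print(q.x,np.degrees(q.x[3]),q.cost,np.round(f(q.x,1),1))
    if ha<0: np.save("jar.npy",q.x)
# overlay
m=q.x[:3]; x,y,z=jaxes(q.x[3]); im=cv2.imread("pics/wjar.png"); t=np.linspace(0,2*np.pi,90)[:,None]
def circ(c,r): cv2.polylines(im,[np.round(16*proj(K,Ej,c+r*(np.cos(t)*x+np.sin(t)*y))).astype(np.int32)],1,(0,0,255),1,cv2.LINE_AA,4)
circ(m,.014); circ(m-.021*z,.017); circ(m+.075*y-.003*z,.0315); circ(m-.075*y+.011*z,.0315)
o=m-.105*z
sq=np.array([[1,1],[1,-1],[-1,-1],[-1,1]])*.032
cv2.polylines(im,[np.round(16*proj(K,Ej,o+.084*z+sq[:,:1]*x+sq[:,1:]*y)).astype(np.int32)],1,(255,0,0),1,cv2.LINE_AA,4)
A=cv2.resize(im[30:280,180:480],None,fx=2.4,fy=2.4,interpolation=cv2.INTER_CUBIC);cv2.imwrite("pics/m5.png",A)
E
```

```text
[ 0.6008588   0.0388409   0.13046591 -0.13838743] -7.9290157924536135 19.21429085981459 [-4.2  2.1  1.5 -0.2  2.6 -2.3]
[ 0.60479899  0.04059861  0.12701628 -0.19422242] -11.12812505224111 0.5553036029185661 [-0.3  0.7  0.4 -0.3 -0.1 -0.3]
```

View pics/m5.png

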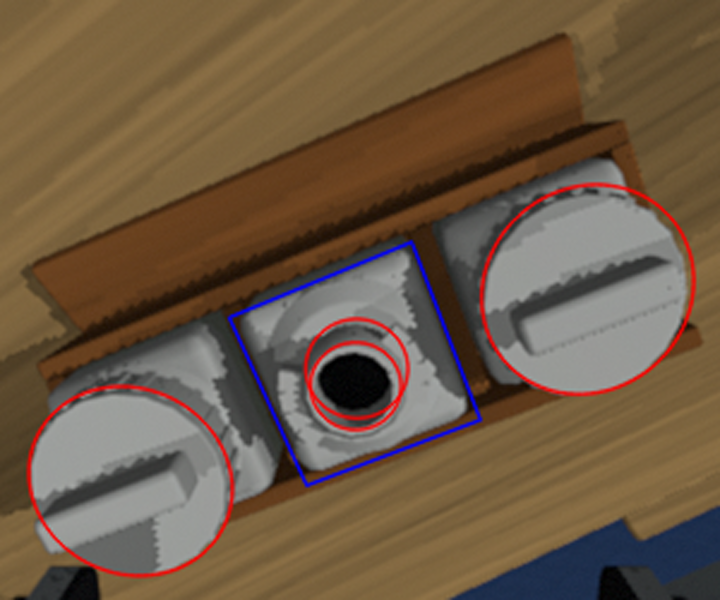

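```bash
cat >> h.py <<'E'
def goto(p,q=None,speed=.15,n=2):
    p=np.array(p); c=p.copy()
    bot.move_linear(c,speed,rotation=q)
    for _ in range(n):
        e=p-np.array(bot.read_position())
        if np.linalg.norm(e)<3e-4: break
        c=c+e; bot.move_linear(c,.05,rotation=q)
    return p-np.array(bot.read_position())
E
python3 - <<'E'
from h import *
x,y,a=np.load("cap.npy"); a-=np.pi/2; q=quat(tool([0,0,-1],[np.cos(a),np.sin(a),0]))
bot.set_gripper(.5,60)
bot.move_linear([.5,-.25,.28]) 
bot.move_pose([x,y,.12],q)
print(goto([x,y,.065],q)); f0=bot.read_ft_force()
print(bot.move_linear([x,y,.0285],.05,until_force=4),bot.read_position(),bot.read_ft_force()-f0)
bot.set_gripper(0,60); bot.wait(.2)
p=np.array(bot.read_position()); T=mat(bot.read_tool_rot())
off=T.T@(np.array([x,y,0])-p); np.save("off.npy",off); print("off",off,bot.read_gripper_width(),T[:,1])
bot.move_linear(p+[0,0,.05]); bot.wait(.2)
print(bot.read_ft_force()-f0,bot.read_gripper_width(),bot.read_clock())
E=wext();cv2.imwrite("pics/held.png",bot.camera("wrist")[:,:,::-1])
E
```

```text
[ 0.00039959 -0.00037138  0.00089454]
False [ 0.48556271 -0.29587599  0.02859905] [ 0.25259031 -0.55198441  0.46428069]
off [-0.00015859  0.02905564  0.00051835] 0.12320921792981294 [ 8.69006294e-04 -6.83433326e-04 -9.99999389e-01]
[0.77140129 0.30731063 0.32545106] 0.12633033140900882 11.2917
```

View pics/held.png

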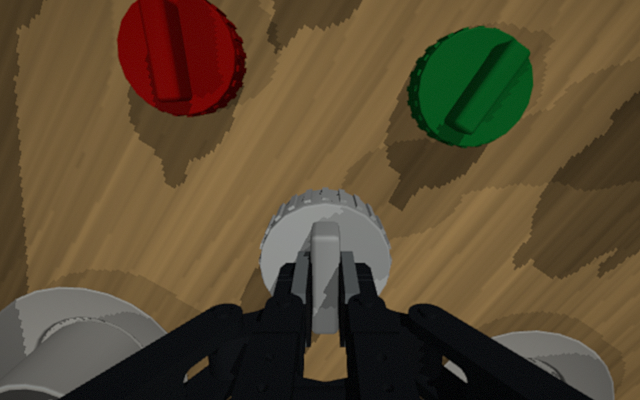

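```bash
cat > jr.py <<'E'
from geo import *
J=np.load("jar.npy"); M=J[:3]; X,Y,Z=jaxes(J[3]); off=np.load("off.npy")
def pose(up,b):  # up: cap origin along jar axis (m); b: bar deg ccw of y
    t=np.radians(b+180); bar=np.cos(t)*Y-np.sin(t)*X; T=tool(-Z,np.cross(Z,bar))
    return M+(up-.105)*Z-T@off, quat(T)
def where():
    T=mat(bot.read_tool_rot()); d=np.array(bot.read_position())+T@off-M
    b=-T[:,2]; b=np.degrees(np.arctan2(-b@X,b@Y))
    return np.round(np.r_[d@X*1e3,d@Y*1e3,d@Z*1e3+105,b%180,np.degrees(np.arccos(-T[:,1]@Z))],2)
def fj(f0): f=np.array(bot.read_ft_force())-f0; return np.round([f@X,f@Y,f@Z],2)
E
python3 - <<'E'
from jr import *
p=np.array(bot.read_position()); bot.move_linear(p+[0,0,.15])
bot.move_pose(*pose(.17,70)); print(goto(*pose(.135,70),speed=.1)); bot.wait(.2); print(where(),bot.read_joint_positions())
f0=np.array(bot.read_ft_force()); 
r=bot.move_linear(pose(.092,70)[0],.02,rotation=pose(.09,70)[1],until_force=2.5)
np.save("f0.npy",f0); print(r,where(),fj(f0),bot.read_gripper_width(),bot.read_clock())
cv2.imwrite("pics/on.png",bot.camera("scene")[130:280,230:430,::-1].repeat(3,0).repeat(3,1))
E
```

```text
[3.48987999e-04 2.56729355e-06 6.30249549e-04]
[-6.0000e-01 -7.0000e-02  1.3451e+02  7.0000e+01  0.0000e+00] [ 0.00432885  0.13166432 -0.77026055  0.15378831 -0.09875006  0.52149764]
True [-1.500e-01 -0.000e+00  9.334e+01  7.000e+01  1.000e-02] [1.24 1.49 3.85] 0.12374714844624955 16.875
```

```bash
python3 - <<'E'
from jr import *
f0=np.load("f0.npy")
for u in(.0905,.089,.0882):
    bot.move_linear(pose(u,70)[0],.02,rotation=pose(u,70)[1]); bot.wait(.1); print(u,where(),fj(f0))
    if fj(f0)[2]>10.5: break
np.save("u.npy",u)
E
```

```text
0.0905 [-2.000e-01 -2.000e-02  9.059e+01  7.001e+01  1.000e-02] [-1.32 -0.    7.63]
0.089 [-2.000e-01 -0.000e+00  8.923e+01  7.001e+01  1.000e-02] [-0.55  0.36  9.2 ]
0.0882 [-1.300e-01 -1.000e-02  8.853e+01  7.001e+01  0.000e+00] [-0.02  0.41  9.49]
```

```bash
python3 - <<'E'
from jr import *
f0=np.load("f0.npy"); u=.0874
bot.move_linear(pose(u,70)[0],.02,rotation=pose(u,70)[1]); bot.wait(.1); print(where(),fj(f0))
for b in(55,40,25,12,0):
    p,q=pose(u,b); bot.move_linear(p,.02,rotation=q); m=np.array(bot.read_moment()); F=fj(f0)
    print(b,where(),F,"Mz",round(m@Z,3),round(bot.read_gripper_width(),3),round(bot.read_clock(),1))
    if F[2]>20 or abs(F[:2]).max()>15: print("stop");break
E
```

```text
[-1.700e-01  1.000e-02  8.778e+01  7.001e+01  1.000e-02] [-1.78  0.41 11.81]
55 [1.800e-01 1.900e-01 8.785e+01 5.500e+01 4.000e-02] [ 0.41  0.96 11.99] Mz -0.02 0.123 18.8
40 [4.000e-01 2.600e-01 8.789e+01 4.000e+01 6.000e-02] [ 0.28 -0.36 11.63] Mz -0.011 0.118 19.2
25 [5.50e-01 2.80e-01 8.79e+01 2.50e+01 7.00e-02] [-0.33  0.43 11.78] Mz -0.084 0.122 19.6
12 [6.200e-01 2.600e-01 8.791e+01 1.199e+01 8.000e-02] [-0.06  0.95 12.7 ] Mz -0.097 0.119 20.0
0 [7.0000e-01 2.9000e-01 8.7930e+01 1.7999e+02 8.0000e-02] [ 0.81  1.41 10.65] Mz -0.031 0.121 20.3
```

```bash
python3 - <<'E'
from jr import *
f0=np.load("f0.npy")
for u in(.090,.092,.093,.094,.095):
    p,q=pose(u,0); bot.move_linear(p,.02,rotation=q); bot.wait(.1); F=fj(f0); m=np.array(bot.read_moment())
    print(u,where(),F,round(m@Z,3))
    if F[2]<-3: break
E
```

```text
0.09 [6.600e-01 2.500e-01 9.033e+01 1.800e+02 7.000e-02] [1.09 0.19 7.63] -0.061
0.092 [6.300e-01 2.200e-01 9.206e+01 1.800e+02 6.000e-02] [1.47 2.07 4.93] 0.032
0.093 [3.400e-01 7.000e-02 9.298e+01 1.800e+02 3.000e-02] [1.74 1.49 3.46] 0.001
0.094 [-5.900e-01 -1.400e-01  9.375e+01  0.000e+00  6.000e-02] [ 0.97  1.17 -1.  ] -0.054
0.095 [-5.200e-01 -1.600e-01  9.486e+01  0.000e+00  5.000e-02] [ 0.31 -0.34 -2.64] 0.046
```

```bash
python3 - <<'E'
from jr import *
f0=np.load("f0.npy")
p,q=pose(.0928,0); bot.move_linear(p,.02,rotation=q); bot.wait(.1); print(where(),fj(f0))
bot.set_gripper(.45); print(bot.read_gripper_width(),fj(f0))
bot.move_linear(pose(.13,0)[0],.06); bot.move_linear(pose(.20,0)[0],.15); bot.wait(.4)
a=bot.camera("wrist"); cv2.imwrite("pics/fin.png",a[40:340,130:510,::-1].repeat(2,0).repeat(2,1)); print(bot.read_clock(),where(),fj(f0))
np.save("Efin.npy",wext())
E
```

```text
[3.4e-01 1.6e-01 9.3e+01 0.0e+00 4.0e-02] [0.79 1.66 2.15]
0.4469662838333638 [-1.1   0.84  1.14]
24.6833 [-2.6000e-01 -1.0000e-01  1.9964e+02  1.8000e+02  4.0000e-02] [0.01 0.53 0.57]
```

View pics/fin.png

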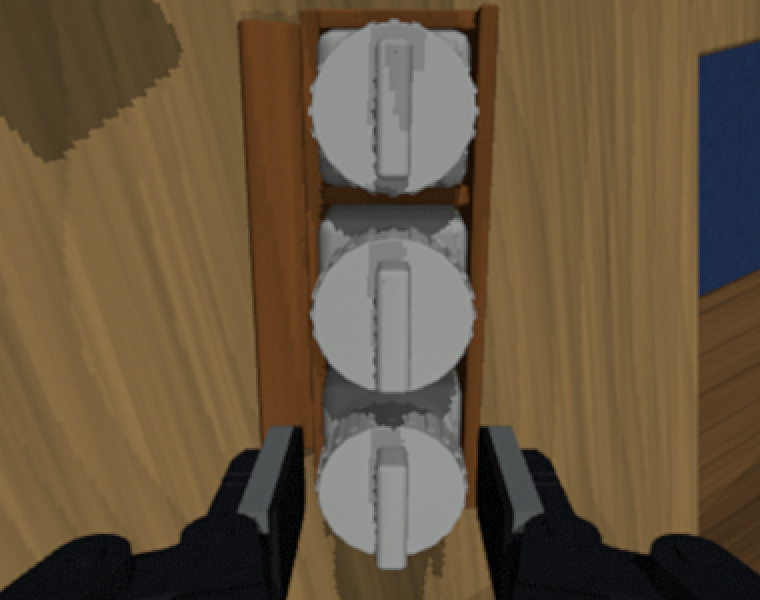

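```bash
python3 -c "
from cell import bot
bot.close_job()"
```

```text
the job is handed in; nothing more can be done
```

The white cap is back on the open jar in the middle pocket, pressed, turned and locked. The gripper then let go, drew back along the jar's axis, and I handed the job in at about 25 s of the 50 s allowed.

- **Placing and turning:** I picked the cap up by its bar and set it on the neck with the bar 70° anticlockwise of the row. I pressed it about 8 mm down, where it read about 11.8 N, and twisted it 70° clockwise; the force stayed between 10.7 and 12.7 N. The turn met almost no resistance.
- **Lock check:** When I eased the cap up, the force changed from push to pull just above the locked height of 93 mm. It reached −2.6 N at 94.9 mm, about the jar's weight. This means the cap held, and the jar may have lifted by 1 to 2 mm in its pocket. I lowered the cap back to 93 mm before letting go.
- **Last picture:** It shows the bar in line with the bars on the two shut jars, all three jars in their pockets and the gripper clear. I did not take a last picture of the caddy, or check the cups and saucers against one, but the arm made no contact near them.
- **Disagreement:** My first fit of the row had the tall and low shut jars swapped and matched poorly. Swapping them brought it to within 1 pixel. The first rough yaw from the top view was about −14°. I used −11°, which the contact heights and the last picture bore out.

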